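# Push the stuck bung out of the waste pipe

## Task

The grey pipe on the worktop is blocked by a red bung: draw the push rod out of its dark sleeve, put its blue tip into the pipe's open end and push the bung right through, so that it drops into the white bowl while the rod is still in the pipe. Then take the rod out and lay it flat on the worktop, touching nothing else, and leave the bowl, tumbler, steel glass, salt shaker and spice jar where they stand.

Things in the scene. Friction and masses are not known exactly. Their poses are not given: they have to be found in the camera images.
- pipe: Grey pipe, 120 mm long, 48 mm outside, 40 mm bore, fixed level in a wooden cradle (68 mm wide, 122 mm high, foot 90 mm wide, 8 to 88 mm along the pipe). Origin on the worktop under the near mouth, where the rod goes in; x along the pipe to the far mouth, z up. Axis 105 mm high. A sprung rubber nib in the bore's roof, 55 mm in and 15 mm above the axis, holds the bung: pushing it takes 4 to 8 N.
- pipe_near (a point): Centre of the near mouth of the pipe, where the rod goes in; axes as the pipe's.
- pipe_far (a point): Centre of the far mouth of the pipe; axes as the pipe's.
- bung: Red bung, hard cylinder 36 mm across, 60 mm long, 60 g, at the start wholly inside the pipe, its near end 15 to 35 mm from the near mouth. Origin at its centre, x along its axis. It tips out when its centre is past the far mouth; push its near end to about 112 mm from the near mouth to be sure.
- bowl: White bowl, 150 mm across, 67 mm high, loose, standing on the worktop under and beyond the far mouth, its centre about 45 mm beyond that mouth. Origin at the centre of its underside.
- sleeve: Dark steel box sleeve, fixed, 138 mm long, 44 mm wide, 52 mm high, open at one end only; inside 34 mm wide, 32 mm high, floor 15 mm up. Origin on the worktop under the mouth; x points level out of the mouth, z up. The rod lies in it handle first, axis 28 mm high, showing only about 70 mm of its tip end: too little to push from. Lay the rod down and take it again by the handle.
- rod: Push rod, 200 mm long, 110 g. Origin on its axis at mid length; x along it to the tip. Tip head: blue cylinder 26 mm across, x = +86 to +100 mm. Steel shaft 16 mm across, x = -30 to +86. Wooden handle with blue bands, 26 x 26 mm square (sides along y and z), x = -100 to -30. Balance point near x = -45. Laid on the worktop its axis is 13 mm high.
- rod_tip (a point): Centre of the end face of the rod's blue tip.
- rod_handle (a point): Point on the axis in the handle, 40 mm from the rear end and 160 mm from the tip: the place to hold when pushing.
- tumbler: Clear glass tumbler standing upside down, 69 mm across, 96 mm high, loose bystander. Origin at the centre of its underside.
- steel_glass: Steel drinking glass, 72 mm across, 95 mm high, loose bystander. Origin at the centre of its underside.
- salt_shaker: Glass salt shaker with grey top, 44 mm across, 90 mm high, loose bystander. Origin at the centre of its underside.
- spice_jar: Small glass spice jar with a yellow lid, 42 mm across, 96 mm high, loose bystander. Origin at the centre of its underside. Two of the four bystanders flank the way into the pipe, about 120 mm from its line, one stands behind the pipe and one at the front of the worktop, a little left of the middle; which is where varies. Other things stand at the back, beyond x = 0.83 m.
There are look-alikes about, which are no part of the job. Leave any turquoise look-alike of the bowl alone.

How it is judged:
By the outcome, as a careful person would: the job done as asked, in the order asked, and still so for the second after the job is handed in, with the robot touching nothing.
It also fails if it takes over 72 s, if anything falls off the work surface, if the arm or the gripper's body presses on something with over 40 N, if the wrist force passes 120 N, or if a joint passes its speed limit or range.

## Robot

A 7-joint arm with a two-finger parallel gripper is mounted at the origin on a cart in front of the work surface, level with it; the furniture and walls round the work are solid. World frame = base frame: x ahead of the robot, y to its left, z up, the work surface at z = 0. Lengths are in m, angles in rad, forces in N, time in s.
With the tool pointing down it reaches from about 0.35 to 0.9 m from the base axis. Payload 8.1 kg.
Tool frame: the origin (TCP) lies at the very end of the fingers, on their centre line; the grasp point (between the pads) lies 19 mm behind it; z points along the fingers, y is the direction in which the jaws open and shut (so a half turn about z gives the same grasp; the last joint's range is limited). The gripper opens to 85 mm and grips with 20 to 120 N. Pads are 22 mm wide; open, the fingers measure 114 mm over their backs; the gripper's body (76 mm by 85 mm) begins 54 mm behind the grasp point. The pads swing forward as they close: fully open they stand 13 mm farther back than shut.
Start: joints at [1.129, 0.434, 0.025, 1.573, -0.012, 1.134, -0.075], TCP at [0.208, -0.589, 0.231] pointing down, gripper open.
Joint ranges: [-2.62, 2.62], [-0.44, 2.09], [-1.27, 1.32], [0.08, 2.57], [-1.32, 4.46], [0.12, 2], [-2.74, 2.74]. Speed limits (rad/s): [2.22, 2.22, 3.01, 3.01, 3.14, 3.14, 3.14].

## Interface

Orientations are given as a unit quaternion [w, x, y, z].
In Python, from plant import env gives the robot as it stands.
- The arm moves only by the tool send_rows, never from a script. Its argument "series" is a list of rows, each an object with "travel": the shift along the world's x, y, z in cm, a list of three; "rotation": the turn, a rotation vector about the world's x, y, z in rad, a list of three. In form: [{"travel": [dx, dy, dz], "rotation": [wx, wy, wz]}, ...]. A call has exactly 10 rows; each row shifts and turns the commanded pose from where the row before left it; what a row does not reach is not made up. A row lasts 1/12 s, in which the tool goes at most 41.7 mm and 7.16 degrees, less where a joint would pass 70% of its speed; a pose out of reach is approached as far as the arm can. A call is refused whole if a number of a shift passes 4.17 or a number of a turn 0.125, either way. A call with a gripper value outside its range is refused whole. "jaw" is the gripper command: -1 is shut, 1 is fully open, values between are in proportion, set as the call begins (left out, the last holds). The fingers move at their own pace and stop on an object; "squeeze" is the grip in N (left out, the last holds). Time passes only in rows, so rows that do not move let the fingers close, or fill a call up. It gives the time, the measured TCP pose, the force and the opening at its end, in the units of the state.
- env.get_obs(): the state, without advancing time (a new reading comes with each control period).
- env.snapshot(name): name is "side" or "top"; returns a dict with "frame" (480x640x3 uint8, red, green, blue), "range_z" (480x640 float32, m along the optical axis (not along the pixel's ray), 0 where there is no reading), "fx", "fy", "cx", "cy" (pixels), "rvec" (rotation vector, rad) and "tvec" (3), from world to camera coordinates, as OpenCV has them. Camera axes: x right, y down, z forward; pixel columns grow to the right and rows downward; lengths in m; the calibration is good to about 2 mm. A picture is of the moment at which its call begins.
- env.sign_off(): hands the job in, once; it reports no verdict.
Trained networks look in a picture, given as the dict that the camera call returned (one of the last four; its "shot" number tells which), for a name from the list of things; names that differ only in an ending like _2 or _b are one class to them, and where a whole thing is asked for, a point or a joint stands for the part that bears it (a point fixed in the world has none). Each returns a list of dicts, best first, with "conf" (0 to 1); they miss things now and then, are a little off and sometimes report something else, mostly with a low value. They report only what shows in the picture. A call takes as long as a camera call. They do not tell look-alikes from the thing itself.
- env.outline_of(picture, thing): "mask" (480x640 bool, what is visible of it) and "extent" ([left, top, width, height] in pixels, round what is visible of it).
The state is a dict: "time_s": time; "joints": joint angles; "qd": joint speeds; "effort": joint torques, N m; "position": TCP position; "tool_rot": TCP orientation; "ft_force": force on the tool from outside, world axes, zero at the start; "moment": the same for the moment, N m; "opening": finger opening in m.
Only numpy, scipy, OpenCV 4.12 (cv2) and the standard library are available. Lean on these libraries where they do the work, as an engineer would, in place of code of your own. Each camera call takes 0.05 s, during which the arm holds its last target. There are 200 camera calls.

## Working session

There is one attempt and no reset: what is moved stays moved. The work goes in short steps, Python scripts to look and compute and a tool call to move; the robot and the scene stay as the last step left them, time stands still between calls to the robot, and variables do not carry over. Pictures are saved under pics/ and viewed, about 8 in all and at most 12, crops included, and the job is handed in when it is done.

Besides the shell and the picture viewer there is one more tool, called after "Emit:" as name([rows], argument=value, ...), one row to a line, values as JSON. send_rows: Moves the arm, as the interface text tells. Its arguments: {"type":"object","properties":{"series":{"type":"array"},"jaw":{"type":"number"},"squeeze":{"type":"number"}},"required":["series"]}

```bash
ls; mkdir -p pics; cat > h.py <<'E'
import numpy as np, cv2
from scipy.spatial.transform import Rotation as R
from plant import env
def save(name,p,crop=None,scale=1):
    f=p["frame"]
    if crop: l,t,w,h=crop; f=f[t:t+h,l:l+w]
    f=cv2.resize(f,None,fx=scale,fy=scale,interpolation=cv2.INTER_CUBIC)
    cv2.imwrite("pics/"+name+".png",f[:,:,::-1])
def cloud(p):
    z=p["range_z"].astype(float); v,u=np.mgrid[:480,:640]
    c=np.stack([(u-p["cx"])/p["fx"]*z,(v-p["cy"])/p["fy"]*z,z],-1)
    Rm=R.from_rotvec(np.ravel(p["rvec"])).as_matrix()
    w=(c-np.ravel(p["tvec"]))@Rm; w[z<=0]=np.nan
    return w
def state():
    o=env.get_obs(); r=R.from_quat(np.roll(o["tool_rot"],-1)).as_matrix()
    print("t",round(o["time_s"],2),"pos",np.round(o["position"],4),"q",np.round(o["tool_rot"],3),"F",np.round(o["ft_force"],1),"open",round(o["opening"],4)); print("y",r[:,1].round(3),"z",r[:,2].round(3),"j",np.round(o["joints"],2)); return o
E
python3 - <<'E'
from h import *
state()
for n in("top","side"):
    p=env.snapshot(n); save(n+"0",p); w=cloud(p)
    np.savez("pics/"+n+"0.npz",w=w)
    for t in["pipe","bung","bowl","sleeve","rod","tumbler","steel_glass","salt_shaker","spice_jar"]:
        for d in env.outline_of(p,t)[:3]:
            q=w[d["mask"]]; q=q[~np.isnan(q[:,0])]
            if len(q): print(n,t,round(d["conf"],2),d["extent"],"med",np.median(q,0).round(3),"lo",np.percentile(q,3,axis=0).round(3),"hi",np.percentile(q,97,axis=0).round(3))
            else: print(n,t,d["conf"],d["extent"])
E
```

```text
pics
t 0.0 pos [ 0.2075 -0.589   0.2305] q [-0.001  0.986  0.169 -0.   ] F [0.5 1.3 0.5] open 0.0852
y [ 0.332 -0.943 -0.002] z [-0.001  0.001 -1.   ] j [ 1.13  0.44  0.02  1.57 -0.01  1.13 -0.08]
top pipe 0.8 [237.5, 184.7, 61.0, 50.3] med [0.653 0.072 0.12 ] lo [0.619 0.018 0.008] hi [0.693 0.122 0.129]
top bowl 0.71 [290.9, 162.5, 64.0, 67.4] med [ 0.701 -0.038  0.019] lo [ 0.628 -0.099  0.005] hi [0.76  0.021 0.065]
top bowl 0.61 [127.7, 195.8, 70.0, 71.3] med [0.611 0.323 0.02 ] lo [0.542 0.248 0.006] hi [0.675 0.377 0.065]
top sleeve 0.95 [392.7, 298.5, 66.8, 26.9] med [ 0.441 -0.269  0.051] lo [ 0.418 -0.335  0.016] hi [ 0.466 -0.206  0.055]
top rod 0.62 [363.9, 296.4, 34.4, 14.4] med [ 0.453 -0.164  0.034] lo [ 0.444 -0.203  0.028] hi [ 0.466 -0.134  0.041]
top rod 0.44 [198.8, 260.2, 39.6, 37.0] med [0.507 0.2   0.029] lo [ 0.476  0.156 -0.002] hi [0.538 0.22  0.094]
top tumbler 0.91 [224.4, 142.0, 38.3, 35.7] med [0.769 0.133 0.091] lo [0.745 0.106 0.011] hi [0.804 0.164 0.096]
top steel_glass 0.69 [196.6, 259.6, 39.9, 35.6] med [0.506 0.2   0.031] lo [ 0.476  0.155 -0.001]
[... 841 characters left out ...]
4 [386.2, 233.5, 27.6, 20.0] med [ 0.449 -0.161  0.035] lo [ 0.442 -0.213  0.015] hi [ 0.463 -0.131  0.042]
side tumbler 0.79 [179.3, 232.2, 40.1, 52.1] med [0.761 0.155 0.065] lo [0.746 0.116 0.005] hi [0.803 0.173 0.097]
side salt_shaker 0.72 [169.1, 264.8, 22.8, 41.2] med [0.724 0.248 0.059] lo [0.714 0.23  0.027] hi [0.742 0.26  0.09 ]
side salt_shaker 0.54 [250.8, 207.8, 58.6, 51.3] med [ 0.677 -0.078  0.043] lo [ 0.619 -0.103  0.009] hi [0.74  0.025 0.068]
side spice_jar 0.81 [320.6, 283.2, 22.5, 50.0] med [0.448 0.147 0.065] lo [0.433 0.123 0.007] hi [0.468 0.157 0.099]
side spice_jar 0.44 [237.0, 215.5, 49.3, 77.5] med [0.647 0.104 0.079] lo [0.62  0.028 0.009] hi [0.688 0.131 0.13 ]
```

View pics/top0.png

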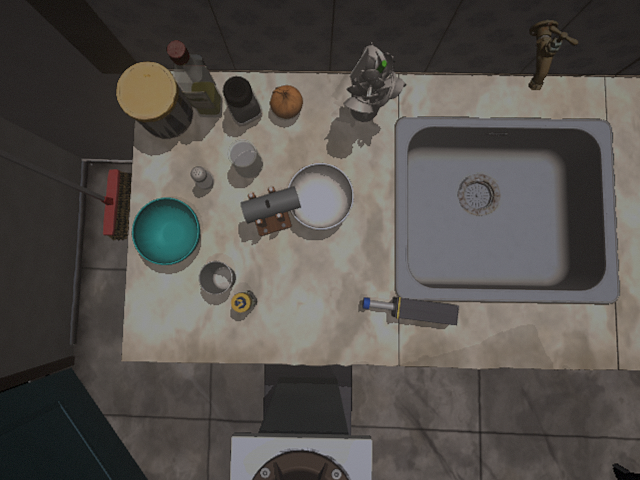

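View pics/side0.png

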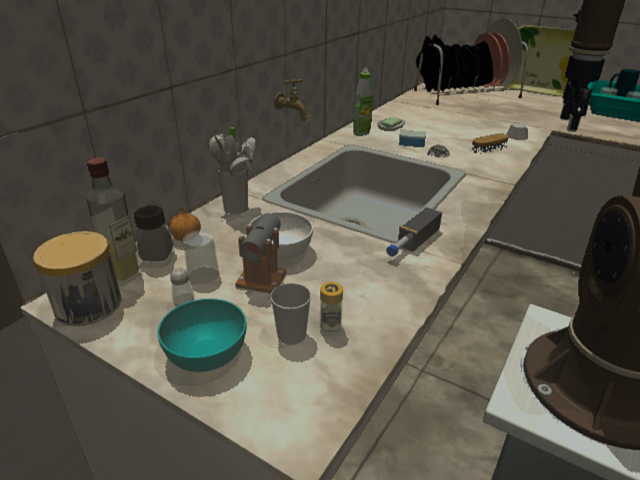

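Top view: the white bowl is at (322,196) and its turquoise look-alike at (166,231). The pipe runs (245,208)→(298,192). The sleeve is at (427,311), and the rod's blue tip shows at (365,303). The side view shows the red bung in the near mouth at (254,244). For the rod, the detections were the blue-tipped one at (381,304) and a false hit on the steel glass at (216,277), so I choose the blue-tipped one. Next I measure the axes and take the close crop.

```bash
python3 - <<'E'
from h import *
p=env.snapshot("top"); s=env.snapshot("side"); save("rodcrop",p,(340,270,140,80),5)
def rect(q,name):
    (c,sz,a)=cv2.minAreaRect((q[:,:2]*1000).astype(np.float32)); b=cv2.boxPoints((c,sz,a))
    m=q.mean(0); u,sv,vt=np.linalg.svd(q-m,full_matrices=False)
    print(name,"n",len(q),"c",np.round(c,1),"size",np.round(sz,1),"ang",round(a,1),"z",np.percentile(q[:,2],[5,50,95]).round(3),"pca",vt[0].round(3),np.degrees(np.arctan2(vt[0][1],vt[0][0])).round(1)); print(np.round(b).tolist())
for n,pic in(("top",p),("side",s)):
    w=cloud(pic); hsv=cv2.cvtColor(pic["frame"],cv2.COLOR_RGB2HSV)
    x,y,z=np.moveaxis(w,-1,0)
    m=(x>.38)&(x<.5)&(y<-.18)&(y>-.38)&(z>.046)&(z<.06); rect(w[m],n+" sleeve top")
    m=(x>.40)&(x<.52)&(y<-.11)&(y>-.20)&(z>.018)&(z<.046); rect(w[m],n+" rod")
    b=m&(hsv[...,0]>100)&(hsv[...,0]<130)&(hsv[...,1]>120); 
    if b.sum()>4: rect(w[b],n+" blue")
    m=(x>.57)&(x<.74)&(y>-.01)&(y<.16)&(z>.115)&(z<.135)
    rect(w[m],n+" pipe top")
    m2=m&(z>.124); rect(w[m2],n+" pipe crest")
    m=(x>.57)&(x<.80)&(y>-.14)&(y<.05)&(z>.06)&(z<.072); rect(w[m],n+" bowl rim")
    r=((hsv[...,0]<8)|(hsv[...,0]>172))&(hsv[...,1]>130)&(y>.05)&(y<.14)&(x>.6)&(x<.7)&(z>.08)
    if r.sum()>4: rect(w[r],n+" bung")
E
```

```text
top sleeve top n 1260 c [ 441.3 -272.7] size [138.   46.2] ang 84.4 z [0.048 0.051 0.054] pca [-0.11  -0.994 -0.001] -96.3
[[412.0, -339.0], [458.0, -344.0], [471.0, -206.0], [425.0, -202.0]]
top rod n 246 c [ 455.2 -166.7] size [66.8 24.9] ang 89.0 z [0.027 0.034 0.04 ] pca [-0.113 -0.993 -0.043] -96.5
[[442.0, -200.0], [467.0, -200.0], [468.0, -134.0], [443.0, -133.0]]
top blue n 61 c [ 455.  -141.7] size [12.4 22.8] ang 82.6 z [0.033 0.038 0.042] pca [-0.997  0.051 -0.061] 177.1
[[443.0, -146.0], [465.0, -149.0], [467.0, -137.0], [444.0, -134.0]]
top pipe top n 1222 c [662.4  71.5] size [ 67.1 119.9] ang 17.3 z [0.116 0.124 0.129] pca [-0.311  0.95  -0.006] 108.1
[[613.0, 119.0], [648.0, 4.0], [712.0, 24.0], [677.0, 139.0]]
top pipe crest n 653 c [654.6  69. ] size [ 48.3 119.9] ang 17.5 z [0.124 0.127 0.13 ] pca [-0.316  0.949  0.002] 108.4
[[614.0, 119.0], [650.0, 5.0], [696.0, 19.0], [660.0, 133.0]]
top bowl rim n 309 c [691.8 -36.3] size [150.  142.7] ang 6.2 z [0.061 0.064 0.067] pca [-0.987 -0.158  0.006] -170.9
[[610.0, 27.0], [625.0, -115.0], [774.0, -99.0], [759.0, 43.0]]
[... 584 characters left out ...]
664.  74.] size [ 67.9 121.3] ang 18.0 z [0.117 0.126 0.131] pca [-0.289  0.957 -0.015] 106.8
[[613.0, 121.0], [650.0, 6.0], [715.0, 27.0], [678.0, 142.0]]
side pipe crest n 476 c [668.6  75.7] size [ 60.5 121.1] ang 28.1 z [0.124 0.128 0.131] pca [-0.303  0.953 -0.003] 107.6
[[613.0, 115.0], [670.0, 8.0], [724.0, 37.0], [667.0, 143.0]]
side bowl rim n 308 c [686.3 -40.5] size [128.  154.7] ang 65.3 z [0.061 0.065 0.068] pca [-0.803  0.596 -0.003] 143.4
[[589.0, -66.0], [730.0, -131.0], [783.0, -15.0], [643.0, 50.0]]
side bung n 44 c [657.  108.6] size [22.7  5.9] ang 16.3 z [0.091 0.099 0.106] pca [-0.861 -0.261 -0.437] -163.1
[[645.0, 108.0], [647.0, 103.0], [669.0, 109.0], [667.0, 115.0]]
```

View pics/rodcrop.png

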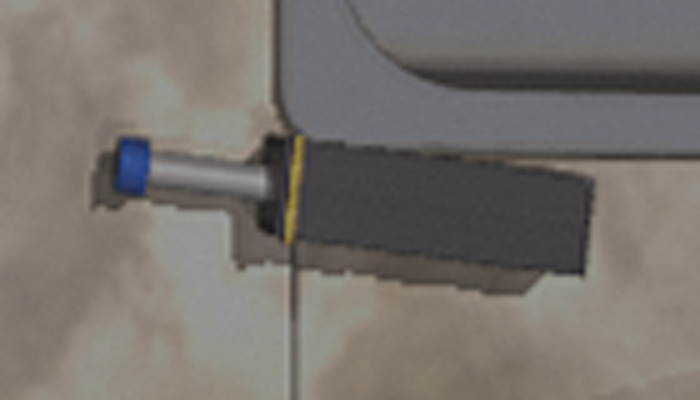

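The crop confirms it: blue tip at (366,303), with the shaft running into the dark sleeve. Sleeve axis heading is 84° and the tip is at (0.456, -0.134). The pipe's near mouth is at (0.637, 0.126), heading -72.3°. Moving above the shaft.

Emit:
send_rows([
  {"travel":[1.22,2.08,-0.5],"rotation":[0,0,0.056]},
  {"travel":[1.22,2.08,-0.5],"rotation":[0,0,0.056]},
  {"travel":[1.22,2.08,-0.5],"rotation":[0,0,0.056]},
  {"travel":[1.22,2.08,-0.5],"rotation":[0,0,0.056]},
  {"travel":[1.22,2.08,-0.5],"rotation":[0,0,0.056]},
  {"travel":[1.22,2.08,-0.5],"rotation":[0,0,0.056]},
  {"travel":[1.22,2.08,-0.5],"rotation":[0,0,0.056]},
  {"travel":[1.22,2.08,-0.5],"rotation":[0,0,0.056]},
  {"travel":[1.22,2.08,-0.5],"rotation":[0,0,0.056]},
  {"travel":[1.22,2.08,-0.5],"rotation":[0,0,0.056]},
], jaw=0.2, squeeze=70)

```text
time_s: 1.93
position: [0.3302, -0.3805, 0.1813]
tool_rot: [0.0, 0.9, 0.436, 0.0]
ft_force: [-0.1, -0.4, 0.2]
opening: 0.051
```

Emit:
send_rows([
  {"travel":[1.22,2.08,-0.5],"rotation":[0,0,0.056]},
  {"travel":[1.22,2.08,-0.5],"rotation":[0,0,0.056]},
  {"travel":[1.22,2.08,-0.5],"rotation":[0,0,0.056]},
  {"travel":[1.22,2.08,-0.5],"rotation":[0,0,0.056]},
  {"travel":[1.22,2.08,-0.5],"rotation":[0,0,0.056]},
  {"travel":[1.22,2.08,-0.5],"rotation":[0,0,0.056]},
  {"travel":[1.22,2.08,-0.5],"rotation":[0,0,0.056]},
  {"travel":[1.22,2.08,-0.5],"rotation":[0,0,0.056]},
  {"travel":[1.22,2.08,-0.5],"rotation":[0,0,0.056]},
  {"travel":[1.22,2.08,-0.5],"rotation":[0,0,0.056]},
])

```text
time_s: 2.77
position: [0.4523, -0.1726, 0.1313]
tool_rot: [0.0, 0.745, 0.667, 0.0]
ft_force: [0.8, -0.3, 0.3]
opening: 0.0512
```

```bash
python3 -c "
from h import *
state()"
```

```text
t 2.77 pos [ 0.4523 -0.1726  0.1313] q [0.    0.745 0.667 0.   ] F [ 0.8 -0.3  0.3] open 0.0512
y [ 0.994 -0.109  0.001] z [ 0.001 -0.    -1.   ] j [ 0.56  0.36 -0.39  2.01  0.18  0.81 -0.04]
```

Emit:
send_rows([
  {"travel":[0,-0.1,-1.5],"rotation":[0,0,0]},
  {"travel":[0,0,-1.5],"rotation":[0,0,0]},
  {"travel":[0,0,-1.5],"rotation":[0,0,0]},
  {"travel":[0,0,-1.5],"rotation":[0,0,0]},
  {"travel":[0,0,-1.5],"rotation":[0,0,0]},
  {"travel":[0,0,-1.5],"rotation":[0,0,0]},
  {"travel":[0,0,-1.2],"rotation":[0,0,0]},
  {"travel":[0,0,-1.0],"rotation":[0,0,0]},
  {"travel":[0,0,-0.6],"rotation":[0,0,0]},
  {"travel":[0,0,-0.3],"rotation":[0,0,0]},
])

```text
time_s: 3.6
position: [0.4515, -0.1744, 0.0097]
tool_rot: [-0.0, 0.746, 0.666, -0.0]
ft_force: [-0.9, -0.4, 0.9]
opening: 0.051
```

Emit:
send_rows([
  {"travel":[0,0,0],"rotation":[0,0,0]},
  {"travel":[0,0,0],"rotation":[0,0,0]},
  {"travel":[0,0,0],"rotation":[0,0,0]},
  {"travel":[0,0,0],"rotation":[0,0,0]},
  {"travel":[0,0,0],"rotation":[0,0,0]},
  {"travel":[0,0,0],"rotation":[0,0,0]},
  {"travel":[0,0,0],"rotation":[0,0,0]},
  {"travel":[0,0,0],"rotation":[0,0,0]},
  {"travel":[0,0,0],"rotation":[0,0,0]},
  {"travel":[0,0,0],"rotation":[0,0,0]},
], jaw=-1)

```text
time_s: 4.43
position: [0.4519, -0.1745, 0.0104]
tool_rot: [0.0, 0.746, 0.666, 0.0]
ft_force: [1.2, 1.2, 1.2]
opening: 0.0135
```

Emit:
send_rows([
  {"travel":[0.04,0.35,0.05],"rotation":[0,0,0]},
  {"travel":[0.08,0.75,0.05],"rotation":[0,0,0]},
  {"travel":[0.08,0.75,0],"rotation":[0,0,0]},
  {"travel":[0.08,0.75,0],"rotation":[0,0,0]},
  {"travel":[0.08,0.75,0],"rotation":[0,0,0]},
  {"travel":[0.08,0.75,0],"rotation":[0,0,0]},
  {"travel":[0.08,0.75,0],"rotation":[0,0,0]},
  {"travel":[0.08,0.75,0],"rotation":[0,0,0]},
  {"travel":[0.08,0.75,0],"rotation":[0,0,0]},
  {"travel":[0.08,0.75,0],"rotation":[0,0,0]},
])

```text
time_s: 5.27
position: [0.4594, -0.1027, 0.0113]
tool_rot: [0.0, 0.746, 0.666, 0.0]
ft_force: [0.6, 0.5, 0.0]
opening: 0.0137
```

```bash
python3 - <<'E'
from h import *
state()
s=env.snapshot("side"); save("draw",s,(330,170,160,120),4)
E
```

```text
t 5.27 pos [ 0.4594 -0.1027  0.0113] q [0.    0.746 0.666 0.   ] F [0.6 0.5 0. ] open 0.0137
y [ 0.994 -0.112  0.   ] z [ 0. -0. -1.] j [ 0.33  0.53 -0.29  2.14  0.31  0.51 -0.31]
```

View pics/draw.png

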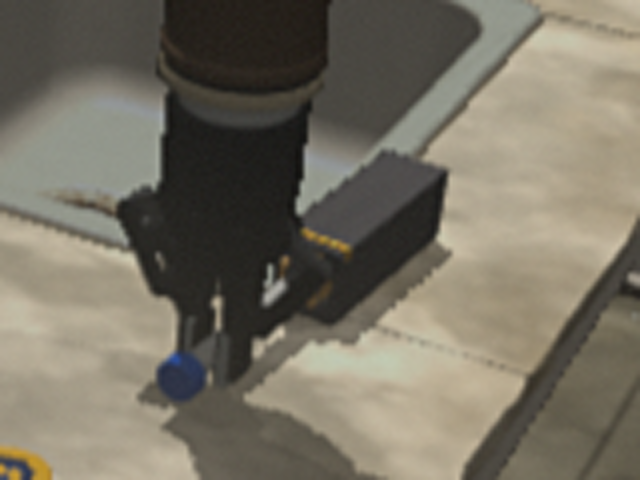

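The blue tip, at full-image (375,264), leads the fingers, so the rod is coming out with the gripper. Drawing the rest out, then lifting.

Emit:
send_rows([
  {"travel":[0.09,0.85,0],"rotation":[0,0,0]},
  {"travel":[0.09,0.85,0],"rotation":[0,0,0]},
  {"travel":[0.09,0.85,0],"rotation":[0,0,0]},
  {"travel":[0.09,0.85,0],"rotation":[0,0,0]},
  {"travel":[0.09,0.85,0],"rotation":[0,0,0]},
  {"travel":[0.09,0.85,0],"rotation":[0,0,0]},
  {"travel":[0.09,0.85,0],"rotation":[0,0,0]},
  {"travel":[0.09,0.85,0],"rotation":[0,0,0]},
  {"travel":[0.09,0.85,0],"rotation":[0,0,0]},
  {"travel":[0.09,0.85,0],"rotation":[0,0,0]},
])

```text
time_s: 6.15
position: [0.4683, -0.0175, 0.0113]
tool_rot: [-0.0, 0.746, 0.666, 0.0]
ft_force: [-0.9, -0.2, -1.1]
opening: 0.0134
```

Emit:
send_rows([
  {"travel":[0,0,0.5],"rotation":[0,0,0]},
  {"travel":[0,0,1],"rotation":[0,0,0]},
  {"travel":[0,0,1],"rotation":[0,0,0]},
  {"travel":[0,0,1],"rotation":[0,0,0]},
  {"travel":[0,0,1],"rotation":[0,0,0]},
  {"travel":[0,0,1],"rotation":[0,0,0]},
  {"travel":[0,0,1],"rotation":[0,0,0]},
  {"travel":[0,0,1],"rotation":[0,0,0]},
  {"travel":[0,0,1],"rotation":[0,0,0]},
  {"travel":[0,0,0.5],"rotation":[0,0,0]},
])

```text
time_s: 6.98
position: [0.4688, -0.0185, 0.1029]
tool_rot: [0.001, 0.746, 0.666, 0.001]
ft_force: [0.5, 0.3, -0.8]
opening: 0.0135
```

```bash
python3 - <<'E'
from h import *
state()
s=env.snapshot("side"); save("lift",s,(290,150,200,150),4)
E
```

```text
t 6.98 pos [ 0.4688 -0.0185  0.1029] q [0.001 0.746 0.666 0.001] F [ 0.5  0.3 -0.8] open 0.0135
y [ 0.994 -0.112  0.002] z [ 0.002 -0.    -1.   ] j [ 0.21  0.38 -0.36  2.07  0.2   0.72 -0.39]
```

View pics/lift.png

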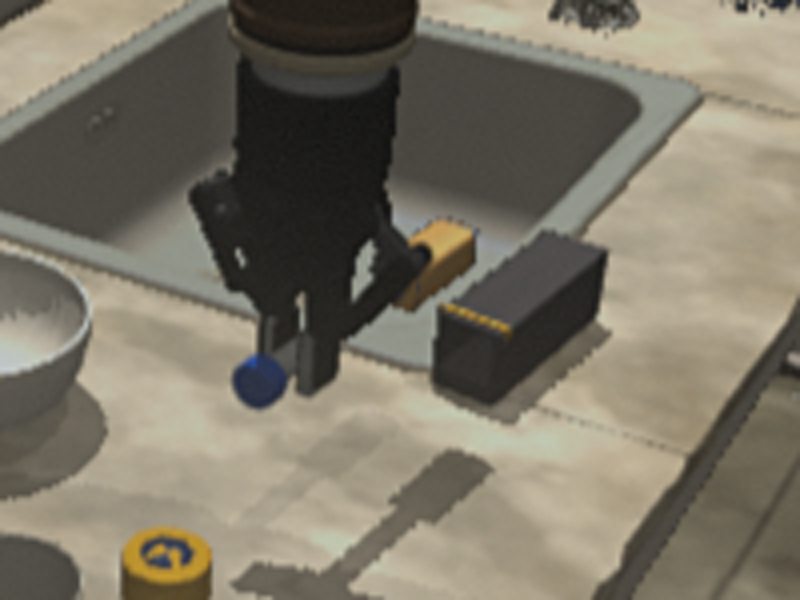

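The rod came out fully and hangs level; tip at full-image (355,245), handle behind it at (400,216). Turning it -90° to lay it in the clear area in front of the bowl.

Emit:
send_rows([
  {"travel":[0.33,-0.19,0],"rotation":[0,0,-0.0785]},
  {"travel":[0.33,-0.19,0],"rotation":[0,0,-0.0785]},
  {"travel":[0.33,-0.19,0],"rotation":[0,0,-0.0785]},
  {"travel":[0.33,-0.19,0],"rotation":[0,0,-0.0785]},
  {"travel":[0.33,-0.19,0],"rotation":[0,0,-0.0785]},
  {"travel":[0.33,-0.19,0],"rotation":[0,0,-0.0785]},
  {"travel":[0.33,-0.19,0],"rotation":[0,0,-0.0785]},
  {"travel":[0.33,-0.19,0],"rotation":[0,0,-0.0785]},
  {"travel":[0.33,-0.19,0],"rotation":[0,0,-0.0785]},
  {"travel":[0.33,-0.19,0],"rotation":[0,0,-0.0785]},
])

```text
time_s: 7.87
position: [0.5012, -0.0375, 0.101]
tool_rot: [-0.0, 0.944, 0.329, -0.0]
ft_force: [-0.0, -0.4, 0.2]
opening: 0.0139
```

Emit:
send_rows([
  {"travel":[0.33,-0.19,0],"rotation":[0,0,-0.0785]},
  {"travel":[0.33,-0.19,0],"rotation":[0,0,-0.0785]},
  {"travel":[0.33,-0.19,0],"rotation":[0,0,-0.0785]},
  {"travel":[0.33,-0.19,0],"rotation":[0,0,-0.0785]},
  {"travel":[0.33,-0.19,0],"rotation":[0,0,-0.0785]},
  {"travel":[0.33,-0.19,0],"rotation":[0,0,-0.0785]},
  {"travel":[0.33,-0.19,0],"rotation":[0,0,-0.0785]},
  {"travel":[0.33,-0.19,0],"rotation":[0,0,-0.0785]},
  {"travel":[0.33,-0.19,0],"rotation":[0,0,-0.0785]},
  {"travel":[0.33,-0.19,0],"rotation":[0,0,-0.0785]},
])

```text
time_s: 8.7
position: [0.5342, -0.0565, 0.101]
tool_rot: [0.0, 0.998, -0.057, -0.0]
ft_force: [0.2, -0.6, -0.8]
opening: 0.0136
```

```bash
python3 - <<'E'
from h import *
state()
w=cloud(env.snapshot("top"));x,y,z=np.moveaxis(w,-1,0)
m=(abs(z)<.006)&(abs(y)<.2); print("edge x", np.percentile(x[m],0.5))
E
```

```text
t 8.7 pos [ 0.5342 -0.0565  0.101 ] q [ 0.     0.998 -0.057 -0.   ] F [ 0.2 -0.6 -0.8] open 0.0136
y [-0.115 -0.993  0.   ] z [-0.001 -0.    -1.   ] j [-0.04  0.44  0.06  1.94 -0.04  0.76 -1.64]
edge x 0.06840428419113911
```

Emit:
send_rows([
  {"travel":[0,0,-1.3],"rotation":[0,0,0]},
  {"travel":[0,0,-1.3],"rotation":[0,0,0]},
  {"travel":[0,0,-1.3],"rotation":[0,0,0]},
  {"travel":[0,0,-1.3],"rotation":[0,0,0]},
  {"travel":[0,0,-1.3],"rotation":[0,0,0]},
  {"travel":[0,0,-1.2],"rotation":[0,0,0]},
  {"travel":[0,0,-0.9],"rotation":[0,0,0]},
  {"travel":[0,0,-0.6],"rotation":[0,0,0]},
  {"travel":[0,0,-0.3],"rotation":[0,0,0]},
  {"travel":[0,0,-0.2],"rotation":[0,0,0]},
])

```text
time_s: 9.58
position: [0.5342, -0.0565, 0.0041]
tool_rot: [0.0, 0.998, -0.055, -0.0]
ft_force: [-0.2, -0.3, -1.1]
opening: 0.0137
```

Emit:
send_rows([
  {"travel":[0,0,-0.1],"rotation":[0,0,0]},
  {"travel":[0,0,0],"rotation":[0,0,0]},
  {"travel":[0,0,0],"rotation":[0,0,0]},
  {"travel":[0,0,0],"rotation":[0,0,0]},
  {"travel":[0,0,0],"rotation":[0,0,0]},
  {"travel":[0,0,0],"rotation":[0,0,0]},
  {"travel":[0,0,0],"rotation":[0,0,0]},
  {"travel":[0,0,0],"rotation":[0,0,0]},
  {"travel":[0,0,0],"rotation":[0,0,0]},
  {"travel":[0,0,0],"rotation":[0,0,0]},
], jaw=0.2)

```text
time_s: 10.42
position: [0.5343, -0.0565, 0.0033]
tool_rot: [0.0, 0.998, -0.056, -0.0]
ft_force: [0.8, -0.1, -0.1]
opening: 0.051
```

Emit:
send_rows([
  {"travel":[0,0,0.5],"rotation":[0,0,0]},
  {"travel":[0,0,1],"rotation":[0,0,0]},
  {"travel":[0,0,1.5],"rotation":[0,0,0]},
  {"travel":[0,0,1.5],"rotation":[0,0,0]},
  {"travel":[0,0,2],"rotation":[0,0,0.11]},
  {"travel":[0,0,2],"rotation":[0,0,0.11]},
  {"travel":[-1,0,2],"rotation":[0,0,0.11]},
  {"travel":[-1,0,2],"rotation":[0,0,0.11]},
  {"travel":[-1,0,2],"rotation":[0,0,0.11]},
  {"travel":[-1,0,1],"rotation":[0,0,0.11]},
])

```text
time_s: 11.25
position: [0.4948, -0.0567, 0.1615]
tool_rot: [0.001, 0.962, 0.273, 0.002]
ft_force: [-0.3, 0.5, -0.0]
opening: 0.0511
```

Emit:
send_rows([
  {"travel":[-2,0,0],"rotation":[0,0,0.12]},
  {"travel":[-2,0,0],"rotation":[0,0,0.12]},
  {"travel":[-2,0,0],"rotation":[0,0,0.12]},
  {"travel":[-1,0,0],"rotation":[0,0,0.12]},
  {"travel":[-1,0,0],"rotation":[0,0,0.12]},
  {"travel":[0,0,0],"rotation":[0,0,0.12]},
  {"travel":[0,0,0],"rotation":[0,0,0.12]},
  {"travel":[0,0,0],"rotation":[0,0,0.12]},
  {"travel":[0,0,0],"rotation":[0,0,0.12]},
  {"travel":[0,0,0],"rotation":[0,0,0.12]},
])

```text
time_s: 12.08
position: [0.4143, -0.0567, 0.1592]
tool_rot: [0.001, 0.639, 0.769, -0.0]
ft_force: [-0.2, -0.0, 0.0]
opening: 0.0513
```

```bash
python3 - <<'E'
from h import *
state()
for n in("top","side"):
    p=env.snapshot(n); w=cloud(p);x,y,z=np.moveaxis(w,-1,0)
    save("laid_"+n,p)
    m=(x>.33)&(x<.60)&(abs(y+.045)<.045)&(z>.01)&(z<.032)
    q=w[m]; c,sz,a=cv2.minAreaRect((q[:,:2]*1000).astype(np.float32)); print(n,m.sum(),np.round(c,1),np.round(sz,1),a, np.round(cv2.boxPoints((c,sz,a))).tolist())
    hsv=cv2.cvtColor(p["frame"],cv2.COLOR_RGB2HSV)
    b=m&(hsv[...,0]>100)&(hsv[...,0]<130)&(hsv[...,1]>120)&(x>.52); print("blue",b.sum(),w[b].mean(0).round(4),w[b].max(0).round(3))
E
```

```text
t 12.08 pos [ 0.4143 -0.0567  0.1592] q [ 0.001  0.639  0.769 -0.   ] F [-0.2 -0.   0. ] open 0.0513
y [0.983 0.183 0.001] z [ 0.001 -0.001 -1.   ] j [ 0.31  0.21 -0.35  2.12  0.1   0.82  0.08]
top 378 [498.4 -51.9] [ 24.3 154.4] 83.52959442138672 [[420.0, -55.0], [574.0, -73.0], [576.0, -49.0], [423.0, -31.0]]
blue 51 [ 0.5672 -0.0609  0.0222] [ 0.573 -0.05   0.027]
side 838 [477.1 -46.8] [ 29.5 202.8] 83.42306518554688 [[375.0, -50.0], [576.0, -73.0], [580.0, -44.0], [378.0, -21.0]]
blue 30 [ 0.5676 -0.0526  0.0235] [ 0.572 -0.045  0.027]
```

View pics/laid_top.png

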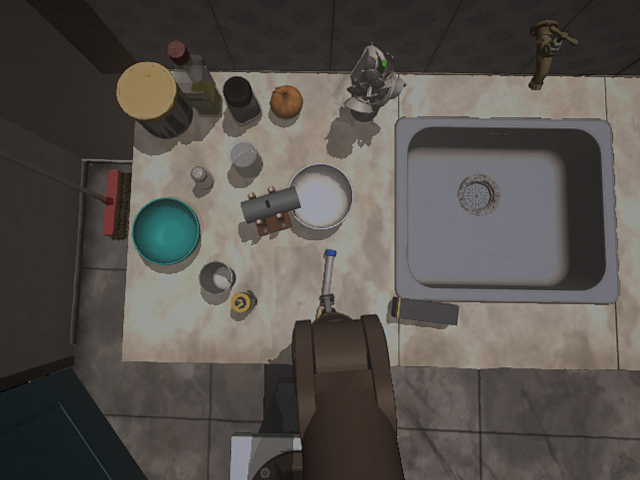

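The rod lies flat, heading -6.5°, with its tip at pixel (330,253), about (0.575,-0.060), and its rear at about (0.376,-0.037). Now taking it by the handle at (0.416,-0.042).

Emit:
send_rows([
  {"travel":[0.02,0.15,-0.6],"rotation":[0,0,0.12]},
  {"travel":[0.02,0.15,-0.6],"rotation":[0,0,0.12]},
  {"travel":[0.02,0.15,-0.6],"rotation":[0,0,0.12]},
  {"travel":[0.02,0.15,-0.6],"rotation":[0,0,0.12]},
  {"travel":[0.02,0.15,-0.6],"rotation":[0,0,0.12]},
  {"travel":[0.02,0.15,-0.6],"rotation":[0,0,0.12]},
  {"travel":[0.02,0.15,-0.6],"rotation":[0,0,0.12]},
  {"travel":[0.02,0.15,-0.6],"rotation":[0,0,0.12]},
  {"travel":[0.02,0.15,-0.6],"rotation":[0,0,0.12]},
  {"travel":[0.02,0.1,-0.6],"rotation":[0,0,0.12]},
])

```text
time_s: 13.02
position: [0.4165, -0.0421, 0.0985]
tool_rot: [0.0, 0.096, 0.995, -0.0]
ft_force: [-0.7, -0.1, -1.4]
opening: 0.0513
```

Emit:
send_rows([
  {"travel":[0,0,-1.3],"rotation":[0,0,0.074]},
  {"travel":[0,0,-1.3],"rotation":[0,0,0]},
  {"travel":[0,0,-1.3],"rotation":[0,0,0]},
  {"travel":[0,0,-1.3],"rotation":[0,0,0]},
  {"travel":[0,0,-1.2],"rotation":[0,0,0]},
  {"travel":[0,0,-1.2],"rotation":[0,0,0]},
  {"travel":[0,0,-0.9],"rotation":[0,0,0]},
  {"travel":[0,0,-0.6],"rotation":[0,0,0]},
  {"travel":[0,0,-0.4],"rotation":[0,0,0]},
  {"travel":[0,0,-0.1],"rotation":[0,0,0]},
])

```text
time_s: 13.85
position: [0.4163, -0.042, 0.0021]
tool_rot: [-0.0, 0.06, 0.998, -0.0]
ft_force: [1.0, 0.5, 0.4]
opening: 0.0513
```

Emit:
send_rows([
  {"travel":[0,0,0],"rotation":[0,0,0]},
  {"travel":[0,0,0],"rotation":[0,0,0]},
  {"travel":[0,0,0],"rotation":[0,0,0]},
  {"travel":[0,0,0],"rotation":[0,0,0]},
  {"travel":[0,0,0],"rotation":[0,0,0]},
  {"travel":[0,0,0],"rotation":[0,0,0]},
  {"travel":[0,0,0],"rotation":[0,0,0]},
  {"travel":[0,0,0],"rotation":[0,0,0]},
  {"travel":[0,0,0],"rotation":[0,0,0]},
  {"travel":[0,0,0],"rotation":[0,0,0]},
], jaw=-1, squeeze=80)

```text
time_s: 14.68
position: [0.4166, -0.0421, 0.003]
tool_rot: [0.0, 0.06, 0.998, -0.0]
ft_force: [-1.8, 0.8, 4.9]
opening: 0.0247
```

```bash
python3 - <<'E'
from h import *
state()
E
```

```text
t 14.68 pos [ 0.4166 -0.0421  0.003 ] q [ 0.     0.06   0.998 -0.   ] F [-1.8  0.8  4.9] open 0.0247
y [ 0.119  0.993 -0.   ] z [ 0.001 -0.    -1.   ] j [ 0.31  0.52 -0.44  2.26  0.5   0.46  0.92]
```

Emit:
send_rows([
  {"travel":[0,0,0.6],"rotation":[0,0,0]},
  {"travel":[0,0,1.2],"rotation":[0,0,0]},
  {"travel":[0,0,2],"rotation":[0,0,0]},
  {"travel":[0,0,2.2],"rotation":[0,0,0]},
  {"travel":[0,0,2.2],"rotation":[0,0,0]},
  {"travel":[0,0,2.2],"rotation":[0,0,0]},
  {"travel":[0,0,2.2],"rotation":[0,0,0]},
  {"travel":[0,0,2.2],"rotation":[0,0,0]},
  {"travel":[0,0,2.2],"rotation":[0,0,0]},
  {"travel":[0,0,1.7],"rotation":[0,0,0]},
])

```text
time_s: 15.52
position: [0.4163, -0.0418, 0.1916]
tool_rot: [0.001, 0.059, 0.998, -0.0]
ft_force: [0.3, -0.5, -1.0]
opening: 0.0246
```

Emit:
send_rows([
  {"travel":[0.4,0.9,0],"rotation":[0,0,-0.03]},
  {"travel":[0.8,1.7,0],"rotation":[0,0,-0.056]},
  {"travel":[0.8,1.7,0],"rotation":[0,0,-0.056]},
  {"travel":[0.8,1.7,0],"rotation":[0,0,-0.056]},
  {"travel":[0.8,1.7,0],"rotation":[0,0,-0.056]},
  {"travel":[0.8,1.7,0],"rotation":[0,0,-0.056]},
  {"travel":[0.8,1.7,0],"rotation":[0,0,-0.056]},
  {"travel":[0.8,1.7,0],"rotation":[0,0,-0.056]},
  {"travel":[0.8,1.7,0],"rotation":[0,0,-0.056]},
  {"travel":[0.8,1.7,0],"rotation":[0,0,-0.056]},
])

```text
time_s: 16.35
position: [0.4922, 0.1208, 0.1899]
tool_rot: [-0.0, 0.322, 0.947, 0.0]
ft_force: [-0.4, 0.1, -0.9]
opening: 0.0244
```

Emit:
send_rows([
  {"travel":[0.9,2.0,0],"rotation":[0,0,-0.065]},
  {"travel":[0.9,2.0,0],"rotation":[0,0,-0.065]},
  {"travel":[0.9,2.0,0],"rotation":[0,0,-0.065]},
  {"travel":[0.9,2.0,0],"rotation":[0,0,-0.065]},
  {"travel":[0.9,2.0,0],"rotation":[0,0,-0.065]},
  {"travel":[0.9,2.0,0],"rotation":[0,0,-0.065]},
  {"travel":[0.9,2.0,0],"rotation":[0,0,-0.065]},
  {"travel":[0.9,2.0,0],"rotation":[0,0,-0.065]},
  {"travel":[0.9,2.0,0],"rotation":[0,0,-0.065]},
  {"travel":[0.4,0.8,0],"rotation":[0,0,-0.024]},
])

```text
time_s: 17.18
position: [0.577, 0.3113, 0.1899]
tool_rot: [-0.001, 0.591, 0.807, 0.001]
ft_force: [-0.8, 0.4, -1.0]
opening: 0.0249
```

```bash
python3 - <<'E'
from h import *
state()
E
```

```text
t 17.18 pos [0.577  0.3113 0.1899] q [-0.001  0.591  0.807  0.001] F [-0.8  0.4 -1. ] open 0.0249
y [0.953 0.303 0.   ] z [-0.001  0.002 -1.   ] j [-0.31  0.56 -0.42  1.52  0.24  1.12 -0.47]
```

Emit:
send_rows([
  {"travel":[0.1,0,-0.6],"rotation":[0,0,0]},
  {"travel":[0,0,-1.1],"rotation":[0,0,0]},
  {"travel":[0,0,-1.1],"rotation":[0,0,0]},
  {"travel":[0,0,-1.1],"rotation":[0,0,0]},
  {"travel":[0,0,-1.1],"rotation":[0,0,0]},
  {"travel":[0,0,-1.1],"rotation":[0,0,0]},
  {"travel":[0,0,-1.1],"rotation":[0,0,0]},
  {"travel":[0,0,-1.1],"rotation":[0,0,0]},
  {"travel":[0,0,-0.9],"rotation":[0,0,0]},
  {"travel":[0,0,-0.5],"rotation":[0,0,0]},
])

```text
time_s: 18.02
position: [0.5778, 0.3076, 0.0906]
tool_rot: [-0.0, 0.59, 0.807, -0.001]
ft_force: [-0.1, -0.1, -1.2]
opening: 0.0242
```

```bash
python3 - <<'E'
from h import *
state()
u=np.array([.304,-.9527]); n=np.array([.9527,.304]); M=np.array([.637,.126])
for k in("top","side"):
    p=env.snapshot(k); w=cloud(p); save("pre_"+k,p,(150,140,240,180),3)
    a=(w[...,:2]-M)@u; b=(w[...,:2]-M)@n; z=w[...,2]
    hsv=cv2.cvtColor(p["frame"],cv2.COLOR_RGB2HSV)
    for nm,m in(("tip",(a>-.06)&(a<-.01)&(abs(b)<.03)&(z>.07)&(z<.13)),("pipe",(a>.0)&(a<.12)&(abs(b)<.03)&(z>.118)&(z<.135))):
        if m.sum()>3: print(k,nm,m.sum(),"a",np.percentile(a[m],[2,98]).round(4),"b",np.percentile(b[m],[2,50,98]).round(4),"z",np.percentile(z[m],[2,50,98]).round(4))
E
```

```text
t 18.02 pos [0.5778 0.3076 0.0906] q [-0.     0.59   0.807 -0.001] F [-0.1 -0.1 -1.2] open 0.0242
y [ 0.953  0.304 -0.002] z [-0.001 -0.001 -1.   ] j [-0.32  0.65 -0.39  1.62  0.29  0.93 -0.51]
top tip 140 a [-0.0585 -0.031 ] b [-0.0136 -0.003   0.0096] z [0.0953 0.1077 0.114 ]
top pipe 1051 a [0.0027 0.1173] b [-0.0185  0.0062  0.0266] z [0.1184 0.1251 0.1301]
side tip 143 a [-0.0584 -0.0338] b [-0.0129 -0.0049  0.0093] z [0.0936 0.1087 0.1142]
side pipe 633 a [0.0014 0.1155] b [-0.0214  0.0024  0.0268] z [0.1186 0.1272 0.131 ]
```

View pics/pre_side.png

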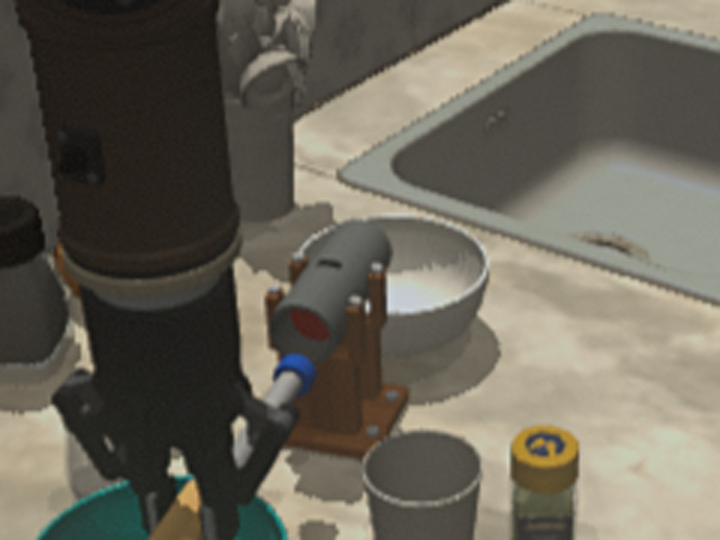

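Tip is at (248,264) full-image, 31 mm short of the mouth where the red bung shows at (253,247). It sits about 4 mm low and 2 mm to the -x side, so I correct that and enter.

Emit:
send_rows([
  {"travel":[0.1,0.03,0.17],"rotation":[0,0,0]},
  {"travel":[0.1,0.03,0.17],"rotation":[0,0,0]},
  {"travel":[0,0,0],"rotation":[0,0,0]},
  {"travel":[0.15,-0.48,0],"rotation":[0,0,0]},
  {"travel":[0.15,-0.48,0],"rotation":[0,0,0]},
  {"travel":[0.15,-0.48,0],"rotation":[0,0,0]},
  {"travel":[0.15,-0.48,0],"rotation":[0,0,0]},
  {"travel":[0.15,-0.48,0],"rotation":[0,0,0]},
  {"travel":[0.15,-0.48,0],"rotation":[0,0,0]},
  {"travel":[0.15,-0.48,0],"rotation":[0,0,0]},
])

```text
time_s: 18.95
position: [0.5911, 0.2743, 0.0957]
tool_rot: [0.0, 0.59, 0.807, 0.0]
ft_force: [0.1, 0.9, -1.4]
opening: 0.0245
```

Emit:
send_rows([
  {"travel":[0.15,-0.48,0],"rotation":[0,0,0]},
  {"travel":[0.15,-0.48,0],"rotation":[0,0,0]},
  {"travel":[0.15,-0.48,0],"rotation":[0,0,0]},
  {"travel":[0.15,-0.48,0],"rotation":[0,0,0]},
  {"travel":[0.15,-0.48,0],"rotation":[0,0,0]},
  {"travel":[0.15,-0.48,0],"rotation":[0,0,0]},
  {"travel":[0,0,0],"rotation":[0,0,0]},
  {"travel":[0,0,0],"rotation":[0,0,0]},
  {"travel":[0,0,0],"rotation":[0,0,0]},
  {"travel":[0,0,0],"rotation":[0,0,0]},
])

```text
time_s: 19.78
position: [0.5999, 0.2462, 0.0957]
tool_rot: [0.0, 0.59, 0.808, 0.0]
ft_force: [1.0, 1.3, -0.8]
opening: 0.0245
```

```bash
cat >> h.py <<'E'
def chk(name=None):
    state()
    u=np.array([.304,-.9527]); n=np.array([.9527,.304]); M=np.array([.637,.126])
    o=env.get_obs(); d=np.array(o["position"][:2])-M; print("tip a",round(d@u+.16,4),"tcp b",round(d@n,4))
    for k in("top","side"):
        p=env.snapshot(k); w=cloud(p)
        if name: save(name+"_"+k,p,(150,140,240,180),3)
        a=(w[...,:2]-M)@u; b=(w[...,:2]-M)@n; z=w[...,2]
        hsv=cv2.cvtColor(p["frame"],cv2.COLOR_RGB2HSV)
        m=(a>-.06)&(a<-.004)&(abs(b)<.03)&(z>.07)&(z<.13)
        print(k,"rod n",m.sum(),"b",np.percentile(b[m],[2,50,98]).round(4),"z",np.percentile(z[m],[2,50,98]).round(4))
        r=((hsv[...,0]<8)|(hsv[...,0]>172))&(hsv[...,1]>130)&(abs(b)<.1)&(a>-.02)&(a<.26)&(z>0)&(z<.14)
        if r.sum()>3: print(k,"red",r.sum(),"a",np.percentile(a[r],[2,98]).round(4),"b",np.median(b[r]).round(4),"z",np.percentile(z[r],[2,98]).round(4))
E
python3 -c "
from h import *
chk()"
```

```text
t 19.78 pos [0.5999 0.2462 0.0957] q [0.    0.59  0.808 0.   ] F [ 1.   1.3 -0.8] open 0.0245
y [0.953 0.304 0.   ] z [ 0. -0. -1.] j [-0.22  0.64 -0.39  1.63  0.29  0.93 -0.41]
tip a 0.0343 tcp b 0.0012
top rod n 202 b [-0.0067 -0.0002  0.0085] z [0.1049 0.111  0.1148]
side rod n 41 b [-0.0043  0.0014  0.0083] z [0.1096 0.1137 0.1164]
```

Emit:
send_rows([
  {"travel":[0.15,-0.48,-0.1],"rotation":[0,0,0]},
  {"travel":[0.15,-0.48,-0.1],"rotation":[0,0,0]},
  {"travel":[0.15,-0.48,0],"rotation":[0,0,0]},
  {"travel":[0.15,-0.48,0],"rotation":[0,0,0]},
  {"travel":[0.15,-0.48,0],"rotation":[0,0,0]},
  {"travel":[0.15,-0.48,0],"rotation":[0,0,0]},
  {"travel":[0.15,-0.48,0],"rotation":[0,0,0]},
  {"travel":[0.15,-0.48,0],"rotation":[0,0,0]},
  {"travel":[0.15,-0.48,0],"rotation":[0,0,0]},
  {"travel":[0.15,-0.48,0],"rotation":[0,0,0]},
])

```text
time_s: 20.72
position: [0.6152, 0.1979, 0.0938]
tool_rot: [0.0, 0.59, 0.807, 0.0]
ft_force: [1.2, 3.7, -0.0]
opening: 0.0244
```

```bash
python3 -c "
from h import *
chk()"
```

```text
t 20.72 pos [0.6152 0.1979 0.0938] q [0.    0.59  0.807 0.   ] F [ 1.2  3.7 -0. ] open 0.0244
y [0.953 0.304 0.001] z [ 0.001  0.    -1.   ] j [-0.14  0.64 -0.39  1.64  0.29  0.92 -0.33]
tip a 0.0849 tcp b 0.0011
top rod n 252 b [-0.0119 -0.0005  0.0124] z [0.1018 0.1107 0.1176]
top red 159 a [0.1214 0.1424] b 0.0055 z [0.1053 0.1218]
side rod n 34 b [-0.0059  0.0066  0.0144] z [0.1097 0.1173 0.121 ]
side red 36 a [0.1309 0.1436] b -0.0002 z [0.108  0.1232]
```

The bung now shows 24 mm beyond the far mouth, matching the tip at 85 mm. Pushing the last 3 cm gently.

Emit:
send_rows([
  {"travel":[0.12,-0.36,0],"rotation":[0,0,0]},
  {"travel":[0.12,-0.36,0],"rotation":[0,0,0]},
  {"travel":[0.12,-0.36,0],"rotation":[0,0,0]},
  {"travel":[0.12,-0.36,0],"rotation":[0,0,0]},
  {"travel":[0.12,-0.36,0],"rotation":[0,0,0]},
  {"travel":[0.12,-0.36,0],"rotation":[0,0,0]},
  {"travel":[0.12,-0.36,0],"rotation":[0,0,0]},
  {"travel":[0.12,-0.36,0],"rotation":[0,0,0]},
  {"travel":[0,0,0],"rotation":[0,0,0]},
  {"travel":[0,0,0],"rotation":[0,0,0]},
])

```text
time_s: 21.65
position: [0.6249, 0.1679, 0.0936]
tool_rot: [0.001, 0.59, 0.807, -0.0]
ft_force: [4.0, -2.4, -1.0]
opening: 0.0247
```

Emit:
send_rows([
  {"travel":[0,0,0],"rotation":[0,0,0]},
  {"travel":[0,0,0],"rotation":[0,0,0]},
  {"travel":[0,0,0],"rotation":[0,0,0]},
  {"travel":[0,0,0],"rotation":[0,0,0]},
  {"travel":[0,0,0],"rotation":[0,0,0]},
  {"travel":[0,0,0],"rotation":[0,0,0]},
  {"travel":[0,0,0],"rotation":[0,0,0]},
  {"travel":[0,0,0],"rotation":[0,0,0]},
  {"travel":[0,0,0],"rotation":[0,0,0]},
  {"travel":[0,0,0],"rotation":[0,0,0]},
])

```text
time_s: 22.48
position: [0.6243, 0.1694, 0.0937]
tool_rot: [-0.0, 0.59, 0.807, -0.0]
ft_force: [2.9, -0.7, -0.3]
opening: 0.0243
```

```bash
python3 -c "
from h import *
chk('push')"
```

```text
t 22.48 pos [0.6243 0.1694 0.0937] q [-0.     0.59   0.807 -0.   ] F [ 2.9 -0.7 -0.3] open 0.0243
y [ 0.953  0.304 -0.   ] z [-0. -0. -1.] j [-0.09  0.64 -0.39  1.64  0.29  0.93 -0.28]
tip a 0.1148 tcp b 0.0011
top rod n 155 b [-0.0155 -0.0028  0.0122] z [0.0957 0.1131 0.118 ]
top red 353 a [0.1538 0.2142] b -0.0028 z [0.0373 0.0667]
side rod n 336 b [-0.0235  0.0014  0.0274] z [0.0985 0.1175 0.1288]
side red 280 a [0.148 0.199] b -0.007 z [0.0344 0.0692]
```

View pics/push_top.png

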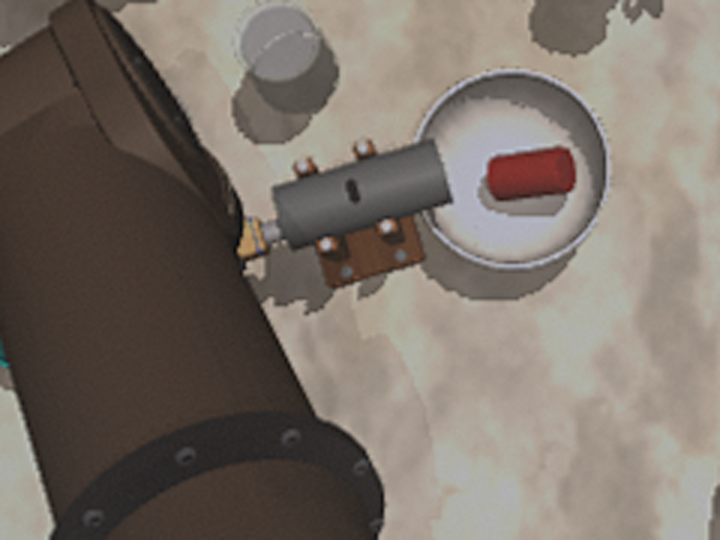

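The bung lies in the bowl (crop (530,172)) with the rod still in the pipe. Withdrawing.

Emit:
send_rows([
  {"travel":[-0.15,0.48,0],"rotation":[0,0,0]},
  {"travel":[-0.23,0.72,0],"rotation":[0,0,0]},
  {"travel":[-0.23,0.72,0],"rotation":[0,0,0]},
  {"travel":[-0.23,0.72,0],"rotation":[0,0,0]},
  {"travel":[-0.23,0.72,0],"rotation":[0,0,0]},
  {"travel":[-0.23,0.72,0],"rotation":[0,0,0]},
  {"travel":[-0.23,0.72,0],"rotation":[0,0,0]},
  {"travel":[-0.23,0.72,0],"rotation":[0,0,0]},
  {"travel":[-0.23,0.72,0],"rotation":[0,0,0]},
  {"travel":[-0.23,0.72,0],"rotation":[0,0,0]},
])

```text
time_s: 23.42
position: [0.6018, 0.2398, 0.0936]
tool_rot: [-0.0, 0.59, 0.807, -0.0]
ft_force: [1.0, -2.0, -0.4]
opening: 0.0243
```

Emit:
send_rows([
  {"travel":[-0.23,0.72,0],"rotation":[0,0,0]},
  {"travel":[-0.23,0.72,0],"rotation":[0,0,0]},
  {"travel":[-0.23,0.72,0],"rotation":[0,0,0]},
  {"travel":[-0.23,0.72,0],"rotation":[0,0,0]},
  {"travel":[-0.23,0.72,0],"rotation":[0,0,0]},
  {"travel":[-0.23,0.72,0],"rotation":[0,0,0]},
  {"travel":[-0.23,0.72,0],"rotation":[0,0,0]},
  {"travel":[-0.23,0.72,0],"rotation":[0,0,0]},
  {"travel":[-0.23,0.72,0],"rotation":[0,0,0]},
  {"travel":[-0.23,0.72,0],"rotation":[0,0,0]},
])

```text
time_s: 24.25
position: [0.5788, 0.3118, 0.0937]
tool_rot: [-0.0, 0.59, 0.807, -0.0]
ft_force: [0.3, -0.5, -0.7]
opening: 0.0246
```

Emit:
send_rows([
  {"travel":[0,0,0.5],"rotation":[0,0,0]},
  {"travel":[0,0,1],"rotation":[0,0,0]},
  {"travel":[0,0,1.2],"rotation":[0,0,0]},
  {"travel":[0,0,1.2],"rotation":[0,0,0]},
  {"travel":[0,0,1.2],"rotation":[0,0,0]},
  {"travel":[0,0,1.2],"rotation":[0,0,0]},
  {"travel":[0,0,1.2],"rotation":[0,0,0]},
  {"travel":[0,0,1.2],"rotation":[0,0,0]},
  {"travel":[0,0,1],"rotation":[0,0,0]},
  {"travel":[0,0,0.5],"rotation":[0,0,0]},
])

```text
time_s: 25.08
position: [0.5797, 0.3114, 0.1978]
tool_rot: [0.0, 0.59, 0.807, 0.001]
ft_force: [0.2, 0.1, 0.1]
opening: 0.0246
```

```bash
python3 -c "
from h import *
state()"
```

```text
t 25.08 pos [0.5797 0.3114 0.1978] q [0.    0.59  0.807 0.001] F [0.2 0.1 0.1] open 0.0246
y [0.953 0.304 0.002] z [ 0.002  0.001 -1.   ] j [-0.31  0.55 -0.42  1.5   0.24  1.14 -0.46]
```

Emit:
send_rows([
  {"travel":[-0.82,-1.78,0],"rotation":[0,0,0.057]},
  {"travel":[-0.82,-1.78,0],"rotation":[0,0,0.057]},
  {"travel":[-0.82,-1.78,0],"rotation":[0,0,0.057]},
  {"travel":[-0.82,-1.78,0],"rotation":[0,0,0.057]},
  {"travel":[-0.82,-1.78,0],"rotation":[0,0,0.057]},
  {"travel":[-0.82,-1.78,0],"rotation":[0,0,0.057]},
  {"travel":[-0.82,-1.78,0],"rotation":[0,0,0.057]},
  {"travel":[-0.82,-1.78,0],"rotation":[0,0,0.057]},
  {"travel":[-0.82,-1.78,0],"rotation":[0,0,0.057]},
  {"travel":[-0.82,-1.78,0],"rotation":[0,0,0.057]},
])

```text
time_s: 25.92
position: [0.4966, 0.1321, 0.1957]
tool_rot: [-0.0, 0.338, 0.941, -0.0]
ft_force: [-0.4, -1.1, -0.3]
opening: 0.0247
```

Emit:
send_rows([
  {"travel":[-0.82,-1.78,0],"rotation":[0,0,0.057]},
  {"travel":[-0.82,-1.78,0],"rotation":[0,0,0.057]},
  {"travel":[-0.82,-1.78,0],"rotation":[0,0,0.057]},
  {"travel":[-0.82,-1.78,0],"rotation":[0,0,0.057]},
  {"travel":[-0.82,-1.78,0],"rotation":[0,0,0.057]},
  {"travel":[-0.82,-1.78,0],"rotation":[0,0,0.057]},
  {"travel":[-0.82,-1.78,0],"rotation":[0,0,0.057]},
  {"travel":[-0.82,-1.78,0],"rotation":[0,0,0.057]},
  {"travel":[-0.82,-1.78,0],"rotation":[0,0,0.057]},
  {"travel":[-0.82,-1.78,0],"rotation":[0,0,0.057]},
])

```text
time_s: 26.75
position: [0.4146, -0.0458, 0.1958]
tool_rot: [-0.0, 0.059, 0.998, -0.0]
ft_force: [-0.1, 0.1, -0.1]
opening: 0.0244
```

Emit:
send_rows([
  {"travel":[0,0,-0.8],"rotation":[0,0,0]},
  {"travel":[0,0,-1.5],"rotation":[0,0,0]},
  {"travel":[0,0,-1.7],"rotation":[0,0,0]},
  {"travel":[0,0,-1.7],"rotation":[0,0,0]},
  {"travel":[0,0,-1.7],"rotation":[0,0,0]},
  {"travel":[0,0,-1.7],"rotation":[0,0,0]},
  {"travel":[0,0,-1.7],"rotation":[0,0,0]},
  {"travel":[0,0,-1.7],"rotation":[0,0,0]},
  {"travel":[0,0,-1.5],"rotation":[0,0,0]},
  {"travel":[0,0,-1],"rotation":[0,0,0]},
])

```text
time_s: 27.58
position: [0.4148, -0.0444, 0.0444]
tool_rot: [-0.001, 0.061, 0.998, 0.0]
ft_force: [0.3, 0.7, -1.4]
opening: 0.025
```

```bash
python3 - <<'E'
from h import *
state()
p=env.snapshot("side"); w=cloud(p);x,y,z=np.moveaxis(w,-1,0)
m=(x>.5)&(x<.59)&(y>-.09)&(y<-.02)&(z>.015)&(z<.1)
print(m.sum(),"x",x[m].max(),"top z",np.percentile(z[m],[2,95,99]))
E
```

```text
t 27.58 pos [ 0.4148 -0.0444  0.0444] q [-0.001  0.061  0.998  0.   ] F [ 0.3  0.7 -1.4] open 0.025
y [0.122 0.993 0.   ] z [-0.001  0.001 -1.   ] j [ 0.4   0.45 -0.53  2.23  0.42  0.57  1.  ]
256 x 0.575633718389959 top z [0.04863687 0.06711811 0.06839288]
```

Emit:
send_rows([
  {"travel":[0,0,-0.8],"rotation":[0,0,0]},
  {"travel":[0,0,-0.8],"rotation":[0,0,0]},
  {"travel":[0,0,-0.7],"rotation":[0,0,0]},
  {"travel":[0,0,-0.6],"rotation":[0,0,0]},
  {"travel":[0,0,-0.5],"rotation":[0,0,0]},
  {"travel":[0,0,-0.3],"rotation":[0,0,0]},
  {"travel":[0,0,-0.2],"rotation":[0,0,0]},
  {"travel":[0,0,-0.15],"rotation":[0,0,0]},
  {"travel":[0,0,-0.05],"rotation":[0,0,0]},
  {"travel":[0,0,0],"rotation":[0,0,0]},
])

```text
time_s: 28.47
position: [0.4153, -0.045, 0.0048]
tool_rot: [0.0, 0.061, 0.998, 0.0]
ft_force: [-0.1, -0.2, -1.0]
opening: 0.0244
```

Emit:
send_rows([
  {"travel":[0,0,0],"rotation":[0,0,0]},
  {"travel":[0,0,0],"rotation":[0,0,0]},
  {"travel":[0,0,0],"rotation":[0,0,0]},
  {"travel":[0,0,0],"rotation":[0,0,0]},
  {"travel":[0,0,0],"rotation":[0,0,0]},
  {"travel":[0,0,0],"rotation":[0,0,0]},
  {"travel":[0,0,0],"rotation":[0,0,0]},
  {"travel":[0,0,0],"rotation":[0,0,0]},
  {"travel":[0,0,0],"rotation":[0,0,0]},
  {"travel":[0,0,0],"rotation":[0,0,0]},
], jaw=0.2)

```text
time_s: 29.3
position: [0.4152, -0.045, 0.0047]
tool_rot: [0.0, 0.061, 0.998, 0.0]
ft_force: [0.2, 0.3, -0.2]
opening: 0.051
```

Emit:
send_rows([
  {"travel":[0,0,0.5],"rotation":[0,0,0]},
  {"travel":[0,0,1],"rotation":[0,0,0]},
  {"travel":[0,0,2],"rotation":[0,0,0]},
  {"travel":[0,0,2],"rotation":[0,0,0]},
  {"travel":[0,0,2.5],"rotation":[0,0,0]},
  {"travel":[0,0,2.5],"rotation":[0,0,0]},
  {"travel":[0,0,2.5],"rotation":[0,0,0]},
  {"travel":[0,0,2.5],"rotation":[0,0,0]},
  {"travel":[0,0,2],"rotation":[0,0,0]},
  {"travel":[0,0,1],"rotation":[0,0,0]},
])

```text
time_s: 30.13
position: [0.416, -0.0448, 0.1923]
tool_rot: [0.002, 0.061, 0.998, -0.0]
ft_force: [0.8, 0.1, 0.3]
opening: 0.0516
```

Emit:
send_rows([
  {"travel":[0,-2,0],"rotation":[0,0,0]},
  {"travel":[0,-2,0],"rotation":[0,0,0]},
  {"travel":[0,-2,0],"rotation":[0,0,0]},
  {"travel":[0,-2,0],"rotation":[0,0,0]},
  {"travel":[0,-2,0],"rotation":[0,0,0]},
  {"travel":[0,-2,0],"rotation":[0,0,0]},
  {"travel":[0,-2,0],"rotation":[0,0,0]},
  {"travel":[0,-2,0],"rotation":[0,0,0]},
  {"travel":[0,0,0],"rotation":[0,0,0]},
  {"travel":[0,0,0],"rotation":[0,0,0]},
])

```text
time_s: 30.97
position: [0.4146, -0.2057, 0.1891]
tool_rot: [-0.001, 0.062, 0.998, 0.0]
ft_force: [1.1, -0.1, -0.1]
opening: 0.0514
```

```bash
python3 - <<'E'
from h import *
state()
for n in("top","side"):
    p=env.snapshot(n); w=cloud(p);x,y,z=np.moveaxis(w,-1,0); save("end_"+n,p)
    m=(x>.33)&(x<.60)&(abs(y+.045)<.045)&(z>.01)&(z<.05)
    q=w[m]; c,sz,a=cv2.minAreaRect((q[:,:2]*1000).astype(np.float32)); print(n,np.round(c,1),np.round(sz,1),round(a,1),"zmax",np.percentile(q[:,2],99).round(3))
    w0=np.load(f"pics/{n}0.npz")["w"]
    for t in["bung","bowl","tumbler","steel_glass","salt_shaker","spice_jar"]:
        for d in env.outline_of(p,t)[:2]:
            k=w[d["mask"]]; print(n,t,round(d["conf"],2),d["extent"],np.nanmedian(k,0).round(3))
E
```

```text
t 30.97 pos [ 0.4146 -0.2057  0.1891] q [-0.001  0.062  0.998  0.   ] F [ 1.1 -0.1 -0.1] open 0.0514
y [0.124 0.992 0.001] z [-0.001  0.001 -1.   ] j [ 0.82  0.28 -0.57  1.97  0.18  0.94  1.6 ]
top [474.8 -52.4] [ 25.9 199.5] 83.0 zmax 0.029
top bung 0.82 [312.2, 191.1, 31.9, 16.6] [ 0.69 -0.05  0.05]
top bowl 0.79 [132.0, 195.7, 65.3, 70.8] [0.612 0.322 0.02 ]
top bowl 0.55 [288.9, 161.7, 67.4, 63.7] [ 0.705 -0.036  0.022]
top steel_glass 0.67 [197.1, 262.7, 40.4, 32.7] [0.506 0.2   0.03 ]
top steel_glass 0.57 [311.7, 189.5, 31.7, 19.4] [ 0.689 -0.05   0.05 ]
top salt_shaker 0.59 [192.0, 164.3, 18.7, 28.2] [0.727 0.231 0.072]
top spice_jar 0.94 [231.0, 291.5, 26.8, 21.6] [0.457 0.125 0.094]
side [475.7 -50.4] [ 30.5 203.2] 82.1 zmax 0.029
side bung 0.79 [279.6, 215.6, 16.2, 29.0] [ 0.683 -0.045  0.052]
side bowl 0.84 [247.3, 209.1, 67.2, 49.1] [ 0.662 -0.073  0.05 ]
side bowl 0.66 [158.8, 297.3, 86.2, 73.3] [0.627 0.298 0.037]
side tumbler 0.58 [179.9, 232.7, 41.6, 52.8] [0.76  0.156 0.065]
side steel_glass 0.89 [273.8, 281.1, 37.3, 64.2] [0.502 0.198 0.066]
side steel_glass 0.69 [167.2, 266.0, 27.5, 41.5] [0.724 0.248 0.058]
side salt_shaker 0.84 [168.6, 265.4, 22.2, 42.0] [0.724 0.248 0.058]
side salt_shaker 0.71 [180.3, 230.1, 40.0, 52.4] [0.761 0.155 0.064]
side spice_jar 0.85 [318.5, 281.5, 24.8, 52.0] [0.448 0.147 0.064]
```

View pics/end_side.png

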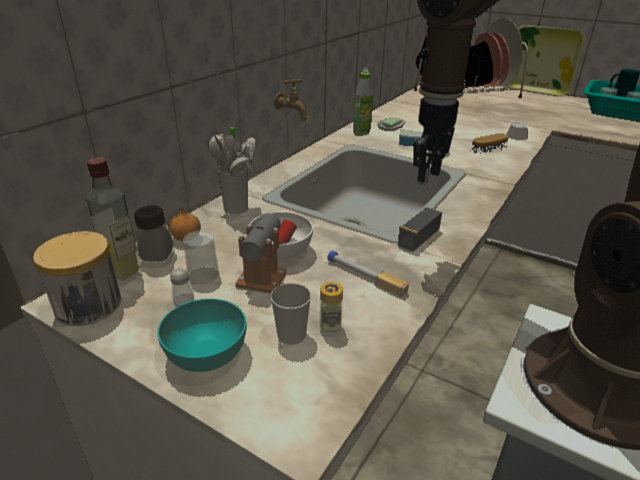

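The end view shows the rod flat and clear of everything ((330,257)–(400,288)), the bung in the white bowl at (287,232), and the bystanders unmoved. Handing in.

```bash
python3 -c "
from plant import env
print(env.sign_off())"
```

```text
the job is handed in; nothing more can be done
None
```

The job is done and handed in at about 31 s of the 72 s allowed. I drew the rod from its sleeve, laid it down and took it again by the handle. I then pushed it about 115 mm into the pipe. The bung dropped into the white bowl while the rod was still inside, and I then drew the rod out and laid it flat in front of the bowl.

- **Rod:** the last pictures show it flat, about 200 × 26 mm with its top at 29 mm. That is 3 mm above the 26 mm it should be, roughly the camera error. It touches nothing.
- **Bung and bowl:** the bung is in the white bowl, and the bowl shows in the same place. Its position readings changed by a few millimetres in the top view and up to 18 mm in the side view. I put that down to the bung now hiding part of it.
- **Bystanders:** the spice jar, steel glass, salt shaker and tumbler are within about 1 mm of where they started. The tumbler was measured in the side view only, because the network missed it in the last top picture.
- **Disagreements:** the networks gave a few false second labels, such as "steel_glass" on the bung and on the salt shaker. The pictures contradicted these, so I ignored them.
- **Forces and gripper:** the wrist force stayed near 5 N or less at every reading. At the end the gripper was open, about 19 cm above the worktop and clear of everything.

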